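# Put the stopper and cup on the flask and take the cup off again for a drink

### The arm

A 6-joint arm with a two-finger parallel gripper is mounted at the origin on the work surface. World frame = base frame: x ahead of the robot, y to its left, z up, the work surface at z = 0. Lengths are in mm, angles in degrees, forces in N, time in s.
With the tool pointing down it reaches from about 325 to 850 mm from the base axis. Payload 4.4 kg.
Tool frame: the origin (TCP) lies where the fingers leave the gripper's body, on its centre line; the fingertips stand 97 mm ahead of it and the grasp point (between the pads) lies 78 mm ahead of it; z points along the fingers, y is the line along which they close (so a half turn about z gives the same grasp; the last joint's range is limited). The gripper opens to 94 mm and grips with 3 to 60 N. Pads are 16 mm wide; open, the fingers measure 119 mm over their backs; the gripper's body (75 mm by 177 mm) begins 78 mm behind the grasp point.
Start: joints at [66.778, 11.837, 88.321, -0, 79.842, -8.623], TCP at [144.94, 556.435, 302.647] pointing down, gripper open.
Joint ranges: [-156.59, 156.59], [-49.26, 127.26], [12.9, 141.05], [-63.56, 243.56], [4.71, 150.69], [-161.64, 161.64]. Speed limits (degrees/s): [159.86, 159.86, 180, 180, 180, 180].

### API

Orientations are given as a 3x3 rotation matrix whose columns are the frame's x, y, z axes.
In Python, from workcell import bot, camera gives the robot as it stands.
- The arm moves only by the tool arm_command, never from a script. Its argument "moves" is one flat list of numbers, 5 for each row, row after row: the closure, from -1 (fully open) to 1 (shut), then the shift along the world's x, y, z scaled (see below), then the turn about the world's z scaled (see below). A call has 1 to 5 rows; each row is the pose to reach, as a shift and turn from the pose commanded when the call began, turning the shorter way round; what a row does not reach only later rows make up. The controller multiplies each number of a shift by 0.3 m and each number of a turn by 360 degrees. A row lasts 1/8 s, in which the tool goes at most 62.5 mm and 10.7 degrees, less where a joint would pass 70% of its speed; a pose out of reach is approached as far as the arm can. A call with a number of a shift or a turn outside -1 to 1 is refused whole. A call with a gripper value outside its range is refused whole. The fingers move at their own pace and stop on an object; "squeeze" is the grip in N (left out, the last holds). Time passes only in rows, so rows that repeat a pose let the fingers close. It gives the time, the measured TCP pose, the force, the opening and the grip force at its end, in the units of the state.
- bot.read_state(): the state, without advancing time (a new reading comes with each control period).
- camera(name): name is "side" or "top" or "wrist"; returns a dict with "img" (420x560x3 uint8, red, green, blue), "depth" (420x560 float32, mm along the optical axis (not along the pixel's ray), 0 where there is no reading), "intrinsics" (3x3 intrinsics, pixels), "pose" (4x4, takes a point from camera to world coordinates); the wrist camera has in their place "hand_eye" (4x4, takes a point from camera to tool coordinates, whose origin is the TCP and whose axes are the flange's). Camera axes: x right, y down, z forward; pixel columns grow to the right and rows downward; lengths in mm; the calibration is good to about 2 mm. A picture is of the moment at which its call begins: read the wrist's pose just before it.
- bot.finish_job(): hands the job in; it is judged then, once.
The state is a dict: "t": time; "joint_positions": joint angles; "qvel": joint speeds; "joint_efforts": joint torques, N m; "ee_pos": TCP position; "tool_rot": TCP orientation; "ft_force": force on the tool from outside, world axes, zero at the start; "ft_torque": the same for the moment, N m; "grip_width": opening from 0.0 (shut) to 1.0 (fully open); "finger_force": force on a finger pad.
Only numpy, scipy, OpenCV 4.12 (cv2) and the standard library are available. Lean on these libraries where they do the work, as an engineer would, in place of code of your own. Each camera call takes 0.05 s, during which the arm holds its last target. There are 200 camera calls.

### The job

The fruit infuser is still standing in the open flask: lift it out by its green tab and hang it by its eye on the peg of the drying stand. Then pick up the red cup with the stopper clipped inside it, put the two on the flask together and press down until the stopper is fully home in the neck. Finally pull the cup straight up off the stopper, leaving the stopper in place, and finish still holding the cup about 10 cm above where it sat; leave everything else on the table alone.

Things in the scene. Friction and masses are not known exactly. Their poses are not given: they have to be found in the camera images.
- flask: Steel flask fixed upright in a black rubber holder (92 mm across, 28 high). Origin: centre of its underside on the table; z up. Body 76 mm across; shoulder at 108-123 mm height; neck 48 mm outside, bore 40, flat mouth rim at 150 mm. Sprung balls in the bore, 10 mm below the rim, snap over the stopper: pressing it home takes about 8 N, pulling it out at least as much.
- infuser: Steel infuser 135 mm tall, 80 g, its collar on the flask's rim. Origin: centre of its underside, 100 mm above the table at first; z up. From below: tube 23 mm across to 50 mm, collar 44 mm across to 53, stem, eye ring 34 mm across at 80, green tab 20 mm wide from 95 to 135. Stem, ring and tab: 8 mm thick along its x, flat in y-z. Grip the flat faces, fingertips above 97 mm to keep the hole free.
- infuser_eye (a point): Centre of the infuser's hanging hole, 80 mm above its underside; hole 20 mm across, running along the infuser's x axis.
- stand: Drying stand fixed to the table: black drip tray 130 x 110 x 14 mm, steel post at its rear (38 mm along +x), and a round peg 8 mm thick from the post's top (158 mm high) along the stand's -x, rising slightly to its free tip. Nothing on it is higher than the tip. Origin: centre of the tray's underside; z up.
- peg_mid (a point): Point on the peg's axis 48 mm in front of the post, 162 mm above the table: where the infuser is hung. Hung up, the eye's centre lies about 6 mm below the axis.
- peg_tip (a point): Free tip of the peg, on its axis, 40 mm farther out than peg_mid and 4 mm higher.
- cup: Red plastic cup, the outer lid, mouth down on the table with the stopper clipped inside. Cylinder 60 mm across, 45.5 tall, wall 2.5, 85 g. Origin: centre of its open rim (lowest); z up to its closed end. Grip across the diameter from above. Clips let go of the stopper at about 3 N. With the stopper home under it, its rim is 126-127 mm above the table, clear of the shoulder.
- stopper: White and grey push-in stopper, the inner lid, clipped upright in the cup and hidden by it, underside 1 mm above the cup's rim. 41 mm tall, 55 g. Origin: centre of its underside; z up. Tapered plug (24 mm at the foot, 34 at most) to 22 mm, flange 46 mm across to 26, knob 28 mm across above. Home: flange on the flask's rim, underside 128 mm above the table.
- dumbbell: Small dumbbell with red hexagonal heads, 140 x 46 x 46 mm, bystander. Origin: centre of its underside.
- shaker: Clear shaker bottle with black lid, 92 mm in diameter, 196 mm tall, bystander. Origin: centre of its underside.
- jar: White jar with orange cap, 60 mm in diameter, 78 mm tall, bystander. Origin: centre of its underside.
- cork_block: Cork yoga block 100 x 200 x 70 mm, bystander. Origin: centre of its underside.
- timer: Black interval timer 30 x 100 x 62 mm, bystander. Origin: centre of its underside.
- bar_clamp: Black ring-shaped barbell clamp, 84 mm across with a red lever, 30 mm high, bystander. Origin: centre of the ring's underside.
There are look-alikes about, which are no part of the job. What is shaped like the infuser but purple is not meant.

How it is judged:
By the outcome, as a careful person would: the job done as asked, in the order asked, and still so for the second after the job is handed in, while the arm keeps its last pose, push and grip.
It also fails if it takes over 59 s, if anything falls off the work surface, if the arm or the gripper's body presses on something with over 40 N, if the wrist force passes 120 N, or if a joint passes its speed limit or range.

## Working session

There is one attempt and no reset: what is moved stays moved. The work goes in short steps, Python scripts to look and compute and a tool call to move; the robot and the scene stay as the last step left them, time stands still between calls to the robot, and variables do not carry over. Pictures are saved under pics/ and viewed, at most 12 in all, crops included, and the job is handed in when it is done.

Besides the shell and the picture viewer there is one more tool, called after ">>>" by a JSON object that holds its "op" and its "data". arm_command: Moves the arm, as the interface text tells. Its arguments: {"type":"object","properties":{"moves":{"type":"array","items":{"type":"number","minimum":-1,"maximum":1}},"squeeze":{"type":"number"}},"required":["moves"]}

```bash
ls; mkdir -p pics
python3 - <<'E'
from workcell import bot,camera
import cv2,numpy as np
s=bot.read_state();print(s)
for n in("top","side"):
    c=camera(n);cv2.imwrite(f"pics/{n}1.png",c["img"][...,::-1]);np.savez(f"{n}1.npz",**c)
    print(n,c["intrinsics"],c["pose"])
E
```

```text
pics
{'t': 0.0, 'joint_positions': array([ 6.67783387e+01,  1.18830069e+01,  8.84032327e+01, -1.17386289e-03,
        7.98433114e+01, -8.62277309e+00]), 'qvel': array([-0.08958785, -0.07120805, -0.01221233, -0.00876886,  0.01511623,
        0.00458392]), 'joint_efforts': array([ 2.01649316e-03, -3.70865357e+01, -2.81424129e+01,  6.98645529e-02,
        3.59253120e-02, -1.56338469e-04]), 'ee_pos': array([144.70684193, 555.88279487, 301.51586901]), 'tool_rot': array([[-9.67714839e-01,  2.52046085e-01, -8.72990103e-04],
       [ 2.52047395e-01,  9.67712643e-01, -2.08586067e-03],
       [ 3.19070544e-04, -2.23855320e-03, -9.99997444e-01]]), 'ft_force': array([-0.1942536 ,  0.11885632,  0.00732923]), 'ft_torque': array([-0.03008753,  0.02302299, -0.00205391]), 'finger_force': 0.0, 'grip_width': 0.9990456979979517}
top [[455.80581321   0.         271.80396451]
 [  0.         455.80581321 200.28157662]
 [  0.           0.           1.        ]] [[ 6.03032794e-03 -9.80993677e-01  1.93945973e-01  4.00058109e+02]
 [-9.99563115e-01 -1.15253071e-02 -2.72166516e-02  9.56402946e+00]
 [ 2.89346500e-02 -1.93697116e-01 -9.80634597e-01  1.16934324e+03]
 [ 0.00000000e+00  0.00000000e+00  0.00000000e+00  1.00000000e+00]]
side [[382.72859817   0.         279.55507554]
 [  0.         382.72859817 210.96553531]
 [  0.           0.           1.        ]] [[ 9.87836455e-01 -1.09178001e-01  1.10721733e-01  4.98328118e+02]
 [-1.54786980e-01 -6.22479923e-01  7.67176470e-01 -7.86411968e+02]
 [-1.48367376e-02 -7.74983167e-01 -6.31807694e-01  7.88751511e+02]
 [ 0.00000000e+00  0.00000000e+00  0.00000000e+00  1.00000000e+00]]
```

View pics/top1.png

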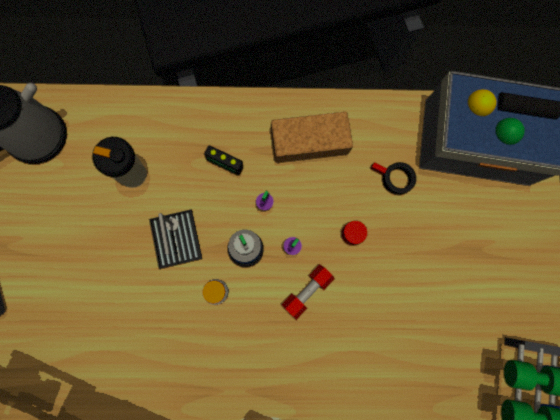

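View pics/side1.png

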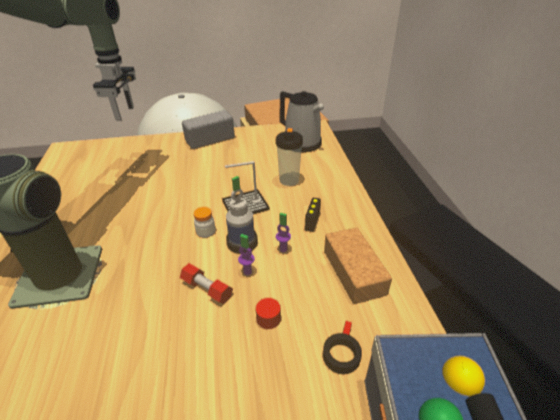

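The top view shows the flask at about (245,248) with its green tab at (245,242), the cup at (355,233), the stand at (176,239), and purple decoys at (265,202) and (292,246). The side view agrees.

```bash
cat > h.py <<'E'
import numpy as np,cv2
def load(f): return dict(np.load(f))
def ray(c,uv,z,P=None):
    P=c["pose"] if P is None else P
    uv=np.atleast_2d(uv).astype(float);K=c["intrinsics"]
    d=np.c_[uv,np.ones(len(uv))]@np.linalg.inv(K).T@P[:3,:3].T
    o=P[:3,3];return o+d*((z-o[2])/d[:,2])[:,None]
def cloud(c,P=None):
    P=c["pose"] if P is None else P
    h,w=c["depth"].shape;u,v=np.meshgrid(np.arange(w),np.arange(h))
    p=np.stack([u,v,np.ones_like(u)],-1)@np.linalg.inv(c["intrinsics"]).T*c["depth"][...,None]
    return p@P[:3,:3].T+P[:3,3]
def proj(c,p,P=None):
    P=c["pose"] if P is None else P
    q=(np.atleast_2d(p)-P[:3,3])@P[:3,:3]@c["intrinsics"].T;return q[:,:2]/q[:,2:]
def hsv(c): return cv2.cvtColor(c["img"],cv2.COLOR_RGB2HSV)
def blobs(m,amin=8):
    n,l,s,ce=cv2.connectedComponentsWithStats(m.astype(np.uint8))
    return [(l==i,s[i],ce[i]) for i in range(1,n) if s[i][4]>=amin]
E
python3 - <<'E'
from h import *
np.set_printoptions(precision=1,suppress=True)
c=load("top1.npz");H=hsv(c);C=cloud(c)
for nm,lo,hi in(("green",(45,90,40),(85,255,255)),("red",(0,180,80),(6,255,255)),("orange",(10,200,120),(18,255,255))):
    for m,s,ce in blobs(cv2.inRange(H,lo,hi)>0):
        if ce[0]<420: print(nm,s,ce,"z med/max",np.median(C[m][:,2]),C[m][:,2].max(),"xyz",np.median(C[m],0),ray(c,ce,45.5)[0],ray(c,ce,235)[0])
# tray, stand
m=np.zeros(c["depth"].shape,bool);m[150:290,130:220]=1
for a,b in((140,190),(8,22)):
    k=m&(C[...,2]>a)&(C[...,2]<b);print(a,k.sum(),C[k].mean(0) if k.any() else'')
    if a>100: print(np.argwhere(k)[:40].tolist(),C[k][:40])
a=cv2.resize(c["img"][195:275,140:310],None,fx=4.7,fy=4.7,interpolation=cv2.INTER_CUBIC)
cv2.imwrite("pics/crop1.png",cv2.convertScaleAbs(a[...,::-1],alpha=1.6))
E
```

```text
green [262 191   6  10  35] [264.8 195.2] z med/max 134.0191854684856 137.61915359554064 xyz [617.2  -3.2 134. ] [635.2  -3.9  45.5] [595.6  -1.6 235. ]
green [239 235   7  10  40] [242.2 239.4] z med/max 234.91062028932396 237.32054135933595 xyz [503.   44.3 234.9] [523.1  50.8  45.5] [502.4  43.8 235. ]
green [292 239   7   8  29] [294.6 242.3] z med/max 134.35757935365268 1169.3432431634176 xyz [506.5 -72.5 134.4] [517.  -78.5  45.5] [497.3 -63.7 235. ]
red [372 163  15  10  73] [379.  167.4] z med/max 26.8841740311384 33.52752554729909 xyz [ 716.9 -302.    26.9] [ 711.7 -296.6   45.5] [ 659.2 -245.   235. ]
red [344 221  23  23 412] [354.9 232. ] z med/max 45.1451264733073 49.416383754384924 xyz [ 544.2 -229.5   45.1] [ 544.2 -229.5   45.5] [ 519.9 -189.2  235. ]
red [310 265  24  24 284] [321.8 276.3] z med/max 43.966871956318414 1169.3432431634176 xyz [ 435.2 -145.4   44. ] [ 434.6 -144.9   45.5] [ 428.8 -118.9  235. ]
red [282 294  24  25 296] [294.  306.2] z med/max 44.47664805501836 1169.3432431634176 xyz [363.5 -76.7  44.5] [363.1 -76.6  45.5] [369.3 -62.1 235. ]
orange [ 9
[... 820 characters left out ...]
]
 [704.  302.2 174.2]
 [703.  299.  177.4]
 [704.2 297.9 173.6]
 [707.3 298.5 163.7]
 [701.8 302.1 173.8]
 [701.9 300.  173.6]
 [702.5 298.4 171.5]
 [705.2 298.6 162.8]
 [708.9 299.8 150.6]
 [698.6 301.2 176.6]
 [699.3 299.6 174.3]
 [700.1 298.1 171.7]
 [702.2 297.9 164.8]
 [704.8 298.1 156.2]
 [695.3 300.1 179.6]
 [696.6 299.1 175.7]
 [697.8 298.  171.7]
 [700.2 298.1 163.7]
 [702.4 297.8 156.5]
 [693.6 300.6 177.5]
 [695.2 299.9 172.2]
 [694.6 297.  174.5]
 [697.6 297.7 164.5]
 [699.7 297.4 157.6]
 [691.6 300.7 176.6]
 [693.2 300.  171.4]
 [693.3 297.9 171. ]
 [695.  297.2 165.4]
 [696.5 296.5 160.2]
 [690.1 301.4 173.7]
 [690.2 299.2 173.5]
 [690.9 297.7 171.1]]
8 906 [537.2 223.7  12.2]
```

View pics/crop1.png

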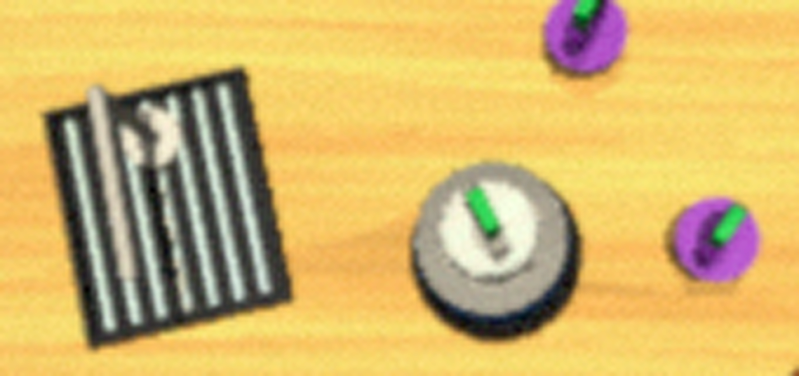

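The crop shows the peg bar at about (97,90)-(127,275), the tray, the post foot at (150,135), and the green tab over the flask. Next I'll move the wrist camera over the flask and stand.

>>> {"op": "arm_command", "data": {"moves": [-1,0.56,-0.667,0.2,0,-1,0.56,-0.667,0.2,0,-1,0.56,-0.667,0.2,0,-1,0.56,-0.667,0.2,0,-1,0.56,-0.667,0.2,0]}}

```text
t: 0.72
ee_pos: [314.8, 354.1, 363.4]
tool_rot: [[-0.967, 0.256, 0.001], [0.256, 0.967, 0.0], [-0.001, 0.001, -1.0]]
ft_force: [0.1, 0.8, -0.3]
grip_width: 1.0
finger_force: 0.0
```

>>> {"op": "arm_command", "data": {"moves": [-1,0.4,-0.667,0.25,0,-1,0.4,-0.667,0.25,0,-1,0.4,-0.667,0.25,0,-1,0.4,-0.667,0.25,0,-1,0.4,-0.667,0.25,0]}}

```text
t: 1.35
ee_pos: [434.8, 153.4, 438.6]
tool_rot: [[-0.966, 0.258, 0.002], [0.258, 0.966, -0.0], [-0.002, 0.0, -1.0]]
ft_force: [-0.4, 0.5, 0.3]
grip_width: 1.002
finger_force: 0.0
```

```bash
cat >> h.py <<'E'
def wrist(name):
    from workcell import bot,camera
    s=bot.read_state();c=camera("wrist")
    T=np.eye(4);T[:3,:3]=s["tool_rot"];T[:3,3]=s["ee_pos"]
    c["pose"]=T@c["hand_eye"];np.savez(name+".npz",**c);cv2.imwrite(f"pics/{name}.png",c["img"][...,::-1])
    return s,c
E
python3 - <<'E'
from h import *
s,c=wrist("w1");print(s["ee_pos"],s["t"],np.round(c["hand_eye"],3),np.round(c["pose"],3))
E
```

```text
[434.77234825 153.39976006 438.64538737] 1.35 [[-0.0000e+00 -9.7200e-01 -2.3300e-01  6.6212e+01]
 [ 1.0000e+00 -0.0000e+00  1.0000e-03  1.1020e+00]
 [-1.0000e-03 -2.3300e-01  9.7200e-01 -8.1800e+01]
 [ 0.0000e+00  0.0000e+00  0.0000e+00  1.0000e+00]] [[ 2.58000e-01  9.39000e-01  2.28000e-01  3.70910e+02]
 [ 9.66000e-01 -2.51000e-01 -6.00000e-02  1.71595e+02]
 [ 1.00000e-03  2.36000e-01 -9.72000e-01  5.20298e+02]
 [ 0.00000e+00  0.00000e+00  0.00000e+00  1.00000e+00]]
```

View pics/w1.png

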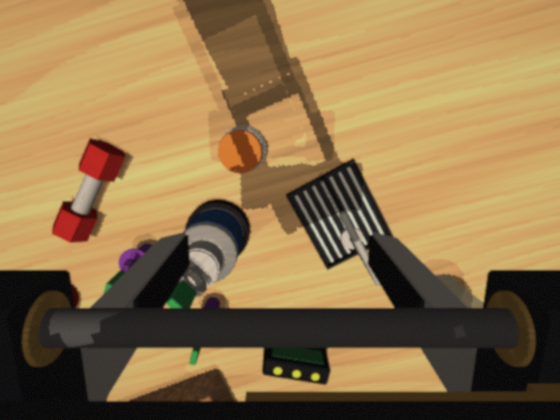

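The wrist view shows the flask mouth at about (205,265) and the peg near (360,245), partly hidden by the fingers. I'll move further along +x so both sit in the clear upper part of the image.

>>> {"op": "arm_command", "data": {"moves": [-1,0.46,0,0.1,0,-1,0.46,0,0.1,0,-1,0.46,0,0.1,0,-1,0.46,0,0.1,0]}}

```text
t: 1.9
ee_pos: [571.0, 157.8, 465.8]
tool_rot: [[-0.968, 0.25, -0.003], [0.25, 0.968, 0.0], [0.003, -0.001, -1.0]]
ft_force: [-0.7, -0.6, -0.4]
grip_width: 1.001
finger_force: 0.0
```

Run:
```python
from h import *
s,c=wrist("w2");print(s["ee_pos"],s["t"])
C=cloud(c);H=hsv(c)
for m,st,ce in blobs(cv2.inRange(H,(45,90,40),(85,255,255))>0,20):
    print("green",st,ce,np.median(C[m],0),ray(c,ce,235))
```

```text
[570.9673086  157.79604719 465.78547087] 1.9
green [121 143  34  23 480] [137.0125     153.18958333] [504.74112479  46.73274419 229.46014276] [[504.88760237  50.52814413 235.        ]]
green [ 68 166  24  19 310] [ 79.13225806 174.12903226] [510.15045048 -68.19786312 126.11321284] [[509.4191701  -4.4205466 235.       ]]
green [246 262  51  15 306] [270.25490196 269.2124183 ] [716.34958043 108.52336271  43.83617943] [[637.05946501 134.10973363 235.        ]]
```

View pics/w2.png

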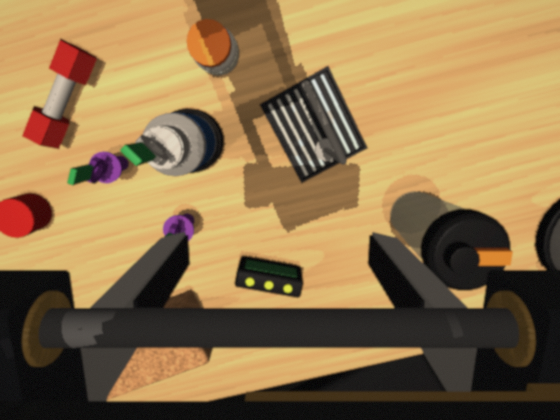

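The wrist view shows the tab at (137,153), the flask at (180,142), and the stand at (313,125) with the peg along (305,85)-(340,160). The cup is at (20,215). Next I'll measure all of these.

```bash
cat > meas.py <<'E'
from h import *
np.set_printoptions(precision=1,suppress=True)
def pca(p):
    q=p-p.mean(0);w,v=np.linalg.eigh(q.T@q/len(q));return p.mean(0),np.degrees(np.arctan2(v[1,-1],v[0,-1]))%180,np.sqrt(w)
for f in("top1","w2","side1"):
    c=load(f+".npz");C=cloud(c);H=hsv(c);Z=C[...,2]
    near=lambda x,y,r:np.hypot(C[...,0]-x,C[...,1]-y)<r
    print("==",f)
    g=(cv2.inRange(H,(45,90,40),(85,255,255))>0)&(near(503,47,40))&(Z>190)
    print("tab",g.sum(),pca(C[g][:,:2]),"z",np.percentile(C[g][:,2],[2,98]), "mid of range",(np.percentile(C[g],3,axis=0)+np.percentile(C[g],97,axis=0))/2)
    t=g&(Z>231);print("tabtop",t.sum(),pca(C[t][:,:2]) if t.sum()>5 else "")
    for a,b in((143,157),):
        k=near(503,47,40)&(Z>a)&(Z<b);u=C[k][:,:2].astype(np.float32)
        if k.sum()>20: print("collar",k.sum(),cv2.minEnclosingCircle(u),u.mean(0))
    k=near(540,230,100)&(Z>8)&(Z<20)
    k=cv2.morphologyEx(k.astype(np.uint8),cv2.MORPH_OPEN,np.ones((3,3)))>0
    print("tray",k.sum(),cv2.minAreaRect(C[k][:,:2].astype(np.float32)),C[k][:,:2].mean(0))
    k=near(540,230,85)&(Z>154)&(Z<178)
    p=C[k]
    if len(p)>10: print("peg",len(p),pca(p[:,:2]),"x range",np.percentile(p,[1,99],axis=0))
    r=(cv2.inRange(H,(0,180,60),(6,255,255))>0)&near(544,-229,50)&(Z>40)&(Z<51)
    if r.sum()>20: print("cup",r.sum(),cv2.minEnclosingCircle(C[r][:,:2].astype(np.float32)),C[r].mean(0))
E
python3 meas.py
```

```text
== top1
tab 38 (array([502.1,  43.9]), np.float64(30.482169500864984), array([2.1, 6. ])) z [226.3 237.3] mid of range [502.4  44.2 233.1]
tabtop 36 (array([502.5,  44.1]), np.float64(30.681298285280008), array([2.2, 5.7]))
collar 282 ((502.50921630859375, 44.841400146484375), 23.740442276000977) [501.3  44.4]
tray 111 ((564.1539916992188, 230.83663940429688), (30.793231964111328, 31.025917053222656), 86.94487762451172) [562.6 229.5]
peg 153 (array([521. , 220.5]), np.float64(14.16544036154275), array([ 2.2, 27.4])) x range [[477.4 208.  158.7]
 [566.7 234.6 172.2]]
cup 413 ((543.7740478515625, -229.9937286376953), 29.82056999206543) [ 544.1 -229.4   45.1]
== w2
tab 472 (array([504.8,  46.7]), np.float64(29.910931247922434), array([2.2, 5.5])) z [200.2 235.7] mid of range [504.8  45.8 218.7]
tabtop 224 (array([505.1,  45. ]), np.float64(29.102420871159126), array([2.3, 5.5]))
collar 982 ((505.3622131347656, 44.56772994995117), 24.081201553344727) [504.2  52.5]
tray 1536 ((530.62548828125, 222.5535888671875), (130.17054748535156, 110.13259887695312), 13.983366012573242) [529.2 235.1]

[... 188 characters left out ...]
9.545063018798828) [ 547.1 -225.3   44.9]
== side1
tab 34 (array([503.4,  39.4]), np.float64(33.894211135780694), array([1.1, 4.3])) z [203.3 237. ] mid of range [503.4  39.2 220.3]
tabtop 11 (array([503.4,  38.9]), np.float64(36.05984747783614), array([1.3, 4.3]))
collar 160 ((504.0527038574219, 41.02792739868164), 24.314870834350586) [503.9  33.9]
tray 102 ((570.2718505859375, 211.47239685058594), (37.6235466003418, 75.17962646484375), 8.518071174621582) [568.8 208.4]
peg 81 (array([524.1, 218.6]), np.float64(13.981468959148941), array([ 2.5, 27.4])) x range [[478.7 205.3 156.1]
 [567.7 230.7 170. ]]
cup 386 ((545.3955688476562, -234.1363067626953), 28.6693172454834) [ 544.7 -236.4   46.3]
```

>>> {"op": "arm_command", "data": {"moves": [-1,-0.223,-0.373,-0.407,0.123,-1,-0.223,-0.373,-0.407,0.123,-1,-0.223,-0.373,-0.407,0.123,-1,-0.223,-0.373,-0.407,0.123,-1,-0.223,-0.373,-0.407,0.123]}}

```text
t: 2.58
ee_pos: [502.3, 45.0, 345.2]
tool_rot: [[-0.869, -0.495, -0.001], [-0.495, 0.869, 0.0], [0.001, 0.001, -1.0]]
ft_force: [0.1, 0.5, 1.0]
grip_width: 0.999
finger_force: 0.0
```

Run:
```python
from h import *
s,c=wrist("w3");print(s["ee_pos"],s["t"],s["joint_positions"],np.degrees(np.arctan2(s["tool_rot"][1,1],s["tool_rot"][0,1])))
```

```text
[502.33338376  45.03153106 345.17166217] 2.575 [-4.72675129e+00  1.34662127e+00  9.48842006e+01  1.70967316e-02
  8.38193796e+01 -1.24390498e+02] 119.6618866036406
```

View pics/w3.png

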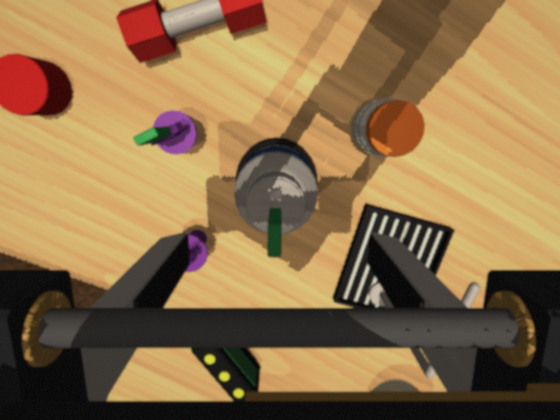

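The tab stands vertical at about (275,232), nearly centred between the fingers.

Run:
```python
from h import *
c=load("w3.npz");C=cloud(c);H=hsv(c)
g=(cv2.inRange(H,(45,90,20),(90,255,255))>0)&(np.hypot(C[...,0]-503,C[...,1]-45)<30)
t=g&(C[...,2]>231);p=C[t];q=np.argwhere(t)
print(g.sum(),t.sum(),p.mean(0),cv2.minAreaRect(p[:,:2].astype(np.float32)),q.min(0),q.max(0))
k=(np.hypot(C[...,0]-503,C[...,1]-45)<30)&(abs(C[...,2]-150)<7);print(cv2.minEnclosingCircle(C[k][:,:2].astype(np.float32)))
```

```text
557 403 [503.5665979   43.39366518 234.66569365] ((504.1750793457031, 43.53619384765625), (18.9715518951416, 6.776302814483643), 29.688404083251953) [222 268] [255 280]
((504.7330017089844, 43.92768859863281), 23.846492767333984)
```

>>> {"op": "arm_command", "data": {"moves": [-1,0.002,-0.003,-0.08,0,-1,0.002,-0.003,-0.154,0,-1,0.002,-0.003,-0.154,0,1,0.002,-0.003,-0.154,0,1,0.002,-0.003,-0.154,0], "squeeze": 30}}

```text
t: 3.25
ee_pos: [505.4, 43.6, 300.9]
tool_rot: [[-0.869, -0.495, 0.003], [-0.495, 0.869, -0.0], [-0.002, -0.002, -1.0]]
ft_force: [0.7, -0.7, -0.4]
grip_width: 0.824
finger_force: 0.0
```

>>> {"op": "arm_command", "data": {"moves": [1,0,0,0,0,1,0,0,0,0,1,0,0,0,0,1,0,0,0,0,1,0,0,0,0]}}

```text
t: 3.88
ee_pos: [504.6, 43.4, 299.3]
tool_rot: [[-0.869, -0.495, -0.0], [-0.495, 0.869, -0.0], [0.0, 0.0, -1.0]]
ft_force: [-0.1, 0.4, 0.2]
grip_width: 0.294
finger_force: 0.0
```

>>> {"op": "arm_command", "data": {"moves": [1,0,0,0,0,1,0,0,0,0,1,0,0,0,0,1,0,0,0,0,1,0,0,0,0]}}

```text
t: 4.5
ee_pos: [504.6, 43.5, 299.3]
tool_rot: [[-0.869, -0.495, -0.0], [-0.495, 0.869, 0.0], [0.0, 0.0, -1.0]]
ft_force: [0.1, 0.6, 0.5]
grip_width: 0.081
finger_force: 30.0
```

Gripped at 30 N. Next I'll lift straight out, then move and turn in front of the peg tip.

>>> {"op": "arm_command", "data": {"moves": [1,0,0,0.08,0,1,0,0,0.167,0,1,0,0,0.25,0,1,0,0,0.25,0,1,0,0,0.25,0]}}

```text
t: 5.12
ee_pos: [504.2, 43.5, 373.1]
tool_rot: [[-0.869, -0.495, -0.002], [-0.495, 0.869, 0.0], [0.002, 0.001, -1.0]]
ft_force: [-0.1, -0.2, -1.6]
grip_width: 0.082
finger_force: 30.0
```

>>> {"op": "arm_command", "data": {"moves": [1,-0.02,0.053,0,-0.029,1,-0.04,0.106,0,-0.058,1,-0.06,0.159,0,-0.087,1,-0.08,0.212,0,-0.116,1,-0.095,0.265,0,-0.147]}}

```text
t: 5.75
ee_pos: [475.1, 123.4, 372.2]
tool_rot: [[-0.919, 0.394, -0.004], [0.394, 0.919, -0.0], [0.003, -0.002, -1.0]]
ft_force: [0.5, -0.4, -0.4]
grip_width: 0.083
finger_force: 30.0
```

>>> {"op": "arm_command", "data": {"moves": [1,-0.02,0.053,0,-0.029,1,-0.04,0.106,0,-0.058,1,-0.06,0.159,0,-0.087,1,-0.08,0.212,0,-0.116,1,-0.095,0.265,0,-0.147]}}

```text
t: 6.38
ee_pos: [446.7, 202.8, 372.2]
tool_rot: [[-0.247, 0.969, -0.004], [0.969, 0.247, -0.001], [-0.0, -0.004, -1.0]]
ft_force: [-0.3, -0.2, 0.2]
grip_width: 0.087
finger_force: 30.0
```

>>> {"op": "arm_command", "data": {"moves": [1,0,0,-0.1,0,1,0,0,-0.2,0,1,0,0,-0.297,0,1,0,0,-0.297,0,1,0,0,-0.297,0]}}

```text
t: 7.0
ee_pos: [447.8, 202.5, 285.4]
tool_rot: [[-0.253, 0.967, -0.0], [0.967, 0.253, 0.0], [0.0, -0.0, -1.0]]
ft_force: [0.4, -0.3, -1.6]
grip_width: 0.084
finger_force: 30.0
```

Run:
```python
from h import *
from workcell import camera,bot
s,c=wrist("w4");print(s["ee_pos"],s["t"],np.degrees(np.arctan2(s["tool_rot"][1,1],s["tool_rot"][0,1])),s["finger_force"])
d=camera("side");np.savez("side4.npz",**d)
a=cv2.resize(d["img"][140:260,180:320],None,fx=4,fy=4,interpolation=cv2.INTER_CUBIC)
b=cv2.resize(c["img"][0:420,:],(400,300))
o=np.zeros((480,800,3),np.uint8);o[:,:400]=a[:,80:480];o[:300,400:]=b
cv2.imwrite("pics/m4.png",cv2.convertScaleAbs(o[...,::-1],alpha=1.4))
```

```text
[447.78217244 202.46071037 285.4473542 ] 7.0 14.673516703194949 29.994914531707764
```

View pics/m4.png

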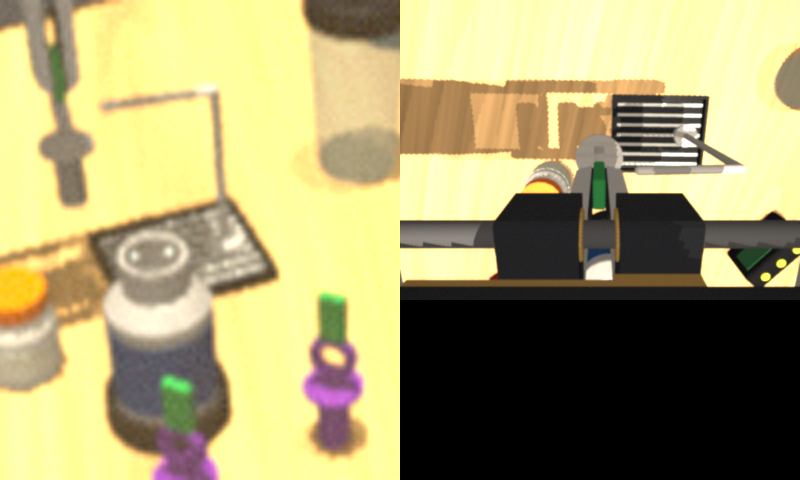

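The side crop shows the infuser hanging in front of the peg tip, and the wrist shows the collar at (600,150) with the peg to its right. I'll check the numbers on height and sideways offset.

Run:
```python
from h import *
np.set_printoptions(precision=1,suppress=True)
for f in("w4","side4"):
    c=load(f+".npz");C=cloud(c);H=hsv(c);Z=C[...,2]
    k=(np.hypot(C[...,0]-448,C[...,1]-202.5)<40)&(Z>80)&(Z<260)
    p=C[k]
    for a,b in((85,130),(132,148),(150,180),(180,230)):
        q=p[(p[:,2]>a)&(p[:,2]<b)]
        if len(q)>5: print(f,a,len(q),q.mean(0),np.percentile(q,[3,97],axis=0).ravel(),cv2.minEnclosingCircle(q[:,:2].astype(np.float32)))
    g=k&(cv2.inRange(H,(45,60,15),(90,255,255))>0)
    if g.any(): print("tab",g.sum(),C[g].mean(0),np.percentile(C[g][:,2],[3,97]))
    k=(np.hypot(C[...,0]-530,C[...,1]-222)<58)&(Z>152)&(Z<180);q=C[k]
    if len(q)>10:
        A=np.polyfit(q[:,0],q[:,1],1);B=np.polyfit(q[:,0],q[:,2],1);print("peg",len(q),"y@520.9",np.polyval(A,520.9),np.degrees(np.arctan(A[0])),"z@520.9",np.polyval(B,520.9),B[0],q[:,0].min(),"y@447.8",np.polyval(A,447.8))
```

```text
w4 132 2179 [447.4 210.2 138.9] [429.2 194.3 137.6 468.3 224.8 140.2] ((448.8003234863281, 204.5960693359375), 22.05759048461914)
w4 150 502 [461.4 215.1 172. ] [441.8 207.8 166.1 486.  221.5 179.4] ((464.0115966796875, 214.4136199951172), 23.914669036865234)
w4 180 2801 [447.2 210.5 213.6] [432.7 197.7 188.9 460.7 216.2 229. ] ((447.1914978027344, 210.55552673339844), 16.197221755981445)
tab 1266 [447.6 208.6 215.3] [186.9 229.8]
peg 2093 y@520.9 220.91556080524964 13.996759547579142 z@520.9 165.07346914226912 -0.0950987582528542 477.44279067341085 y@447.8 202.69407502587967
side4 85 87 [448.4 195.6 108.9] [437.1 190.5  89.2 458.8 201.6 127.6] ((448.55615234375, 199.5518341064453), 12.119820594787598)
side4 132 90 [448.2 200.  141.2] [428.9 183.7 138.3 467.4 219.4 145.9] ((451.35107421875, 201.72238159179688), 25.18562889099121)
side4 150 43 [454.3 199.1 166.9] [440.7 186.  151.1 484.6 217.5 178.9] ((462.2677917480469, 206.8481903076172), 25.09706687927246)
side4 180 145 [448.8 195.6 209.7] [432.2 189.1 185.  464.  205.  228.8] ((447.55169677734375, 201.71620178222656), 18.600666046142578)
tab 17 [450.  195.5 205.3] [189.6 221.3]
peg 83 y@520.9 217.8633427228621 14.570355574994597 z@520.9 164.5073580740689 -0.11865626631907737 478.51833014651487 y@447.8 198.86260111658285
```

>>> {"op": "arm_command", "data": {"moves": [1,0.05,0.009,0,0,1,0.1,0.021,0,0,1,0.15,0.033,-0.004,0,1,0.2,0.046,-0.009,0,1,0.244,0.057,-0.013,0]}}

```text
t: 7.72
ee_pos: [521.9, 219.8, 280.9]
tool_rot: [[-0.253, 0.967, -0.0], [0.967, 0.253, -0.0], [0.0, -0.001, -1.0]]
ft_force: [-0.8, 0.1, -0.3]
grip_width: 0.082
finger_force: 30.0
```

>>> {"op": "arm_command", "data": {"moves": [1,0,0,0,0,1,0,0,-0.02,0,1,0,0,-0.02,0,1,0,0,-0.02,0]}}

```text
t: 8.22
ee_pos: [520.7, 219.6, 275.6]
tool_rot: [[-0.253, 0.967, 0.001], [0.967, 0.253, 0.0], [-0.0, 0.001, -1.0]]
ft_force: [0.6, 0.4, -0.3]
grip_width: 0.078
finger_force: 30.0
```

Run:
```python
from h import *
from workcell import camera,bot
s,c=wrist("w5");print(s["ee_pos"],s["t"],s["ft_force"])
d=camera("side");np.savez("side5.npz",**d)
a=cv2.resize(d["img"][150:230,210:310],None,fx=4,fy=4,interpolation=cv2.INTER_CUBIC)
b=cv2.resize(c["img"][0:420,:],(400,320))
cv2.imwrite("pics/m5.png",cv2.convertScaleAbs(np.hstack([a,b])[...,::-1],alpha=1.4))
```

```text
[520.71435637 219.55487532 275.59096837] 8.225 [ 0.56843367  0.41491451 -0.25429713]
```

View pics/m5.png

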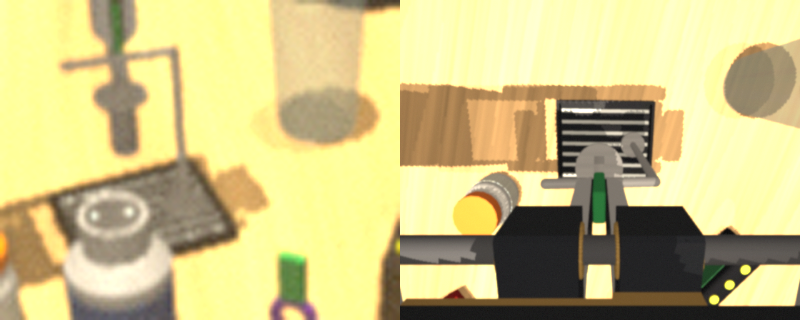

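The peg passes through the eye in both views. Next I'll lower 1 mm, release, and rise.

>>> {"op": "arm_command", "data": {"moves": [1,0,0,-0.003,0,1,0,0,-0.003,0,0.5,0,0,-0.003,0,0.5,0,0,-0.003,0,0.5,0,0,-0.003,0]}}

```text
t: 8.95
ee_pos: [520.6, 219.4, 273.8]
tool_rot: [[-0.253, 0.967, -0.001], [0.967, 0.253, -0.0], [-0.0, -0.001, -1.0]]
ft_force: [-0.2, -0.0, 0.4]
grip_width: 0.247
finger_force: 0.0
```

>>> {"op": "arm_command", "data": {"moves": [-0.2,0,0,0,0,-0.2,0,0,0,0,-0.2,0,0,0.1,0,-0.2,0,0,0.25,0,-0.2,0,0,0.4,0]}}

```text
t: 9.57
ee_pos: [520.6, 219.5, 395.4]
tool_rot: [[-0.253, 0.967, -0.001], [0.967, 0.253, -0.0], [0.0, -0.001, -1.0]]
ft_force: [2.1, 0.3, 0.2]
grip_width: 0.598
finger_force: 0.0
```

Run:
```python
from h import *
from workcell import camera
s,c=wrist("w6");print(s["ee_pos"],s["t"],s["ft_force"],s["grip_width"],s["joint_positions"])
d=camera("side");np.savez("side6.npz",**d)
a=cv2.resize(d["img"][150:230,210:310],None,fx=4,fy=4,interpolation=cv2.INTER_CUBIC)
b=cv2.resize(c["img"][0:420,:],(400,320))
cv2.imwrite("pics/m6.png",cv2.convertScaleAbs(np.hstack([a,b])[...,::-1],alpha=1.4))
```

```text
[520.61831606 219.47865554 395.41060491] 9.575 [2.07613833 0.33435584 0.21948692] 0.5984850111053794 [ 1.40827249e+01  7.43848676e+00  8.25300200e+01  9.66547127e-04
  9.00739444e+01 -5.91335336e-01]
```

View pics/m6.png

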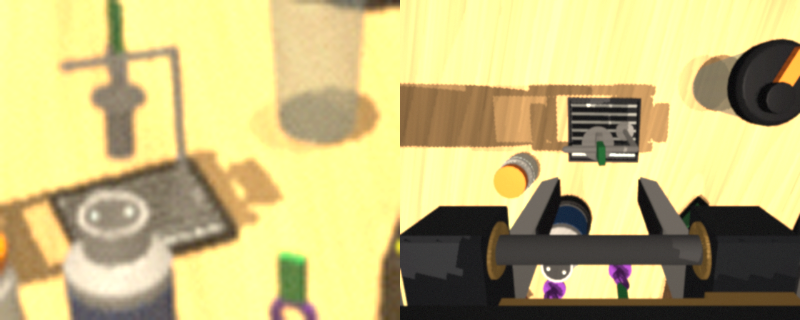

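The infuser hangs on the peg, released. Next I'll go past the cup and look at it with the wrist camera.

>>> {"op": "arm_command", "data": {"moves": [-1,0.04,-0.85,0,0,-1,0.04,-0.85,0,0,-1,0.04,-0.85,0,0,-1,0.04,-0.85,0,0,-1,0.04,-0.85,0,0]}}

```text
t: 10.3
ee_pos: [532.5, -39.1, 393.0]
tool_rot: [[-0.247, 0.969, -0.002], [0.969, 0.247, -0.0], [0.0, -0.002, -1.0]]
ft_force: [0.1, 0.6, 0.2]
grip_width: 1.001
finger_force: 0.0
```

>>> {"op": "arm_command", "data": {"moves": [-1,0.04,-0.85,-0.2,0,-1,0.04,-0.85,-0.2,0,-1,0.04,-0.85,-0.2,0,-1,0.04,-0.85,-0.2,0,-1,0.04,-0.85,-0.2,0]}}

```text
t: 10.92
ee_pos: [544.2, -292.3, 331.5]
tool_rot: [[-0.25, 0.968, -0.003], [0.968, 0.25, 0.002], [0.003, -0.003, -1.0]]
ft_force: [-0.4, 0.4, 0.4]
grip_width: 1.001
finger_force: 0.0
```

```bash
cat > cup.py <<'E'
from h import *
import sys
s,c=wrist(sys.argv[1]);print(s["ee_pos"],s["t"],s["grip_width"],s["joint_positions"][5])
C=cloud(c);H=hsv(c);Z=C[...,2]
r=(cv2.inRange(H,(0,150,30),(8,255,255))>0)&(np.hypot(C[...,0]-545,C[...,1]+229)<50)&(Z>41)&(Z<51)
q=np.argwhere(r);print(r.sum(),q.min(0),q.max(0),cv2.minEnclosingCircle(C[r][:,:2].astype(np.float32)),C[r].mean(0))
E
python3 cup.py w7
```

```text
[ 544.19903011 -292.30541935  331.4710577 ] 10.925 1.0014676268138938 -50.763826829947234
2755 [ 98 266] [157 324] ((546.6951904296875, -231.41786193847656), 29.59538459777832) [ 546.42065174 -230.73129301   45.2716098 ]
```

>>> {"op": "arm_command", "data": {"moves": [-1,0.007,0.205,-0.05,0,-1,0.007,0.205,-0.24,0,-1,0.007,0.205,-0.43,0,-1,0.007,0.205,-0.56,0,-1,0.007,0.205,-0.56,0]}}

```text
t: 11.6
ee_pos: [545.0, -225.2, 163.0]
tool_rot: [[-0.256, 0.967, -0.007], [0.967, 0.256, 0.005], [0.007, -0.006, -1.0]]
ft_force: [-0.1, -0.5, 1.1]
grip_width: 0.998
finger_force: 0.0
```

```bash
python3 cup.py w8
```

```text
[ 544.97140043 -225.19836675  162.97284384] 11.6 0.9981604279449416 -45.7129125777616
7453 [198 227] [293 327] ((546.4566040039062, -230.53811645507812), 29.559040069580078) [ 546.11665349 -229.34294477   45.19412311]
```

>>> {"op": "arm_command", "data": {"moves": [-1,-0.002,-0.005,-0.05,0,-1,-0.002,-0.005,-0.12,0,-1,-0.002,-0.005,-0.195,0,-1,-0.002,-0.005,-0.195,0,0.6,-0.002,-0.005,-0.195,0], "squeeze": 40}}

```text
t: 12.28
ee_pos: [547.3, -231.0, 109.6]
tool_rot: [[-0.253, 0.967, 0.003], [0.967, 0.253, -0.001], [-0.002, 0.002, -1.0]]
ft_force: [0.3, 0.2, -0.5]
grip_width: 0.925
finger_force: 0.0
```

>>> {"op": "arm_command", "data": {"moves": [1,0,0,0,0,1,0,0,0,0,1,0,0,0,0,1,0,0,0,0,1,0,0,0,0]}}

```text
t: 12.9
ee_pos: [546.5, -230.7, 108.6]
tool_rot: [[-0.253, 0.967, 0.0], [0.967, 0.253, -0.001], [-0.001, 0.0, -1.0]]
ft_force: [-1.5, -0.2, 4.6]
grip_width: 0.63
finger_force: 40.0
```

>>> {"op": "arm_command", "data": {"moves": [1,0,0,0.1,0,1,0,0,0.3,0,1,0,0,0.5,0,1,0,0,0.7,0,1,0,0,0.7,0]}}

```text
t: 13.52
ee_pos: [548.9, -231.7, 324.4]
tool_rot: [[-0.254, 0.967, 0.011], [0.967, 0.254, -0.006], [-0.009, 0.009, -1.0]]
ft_force: [0.3, -0.9, -1.9]
grip_width: 0.635
finger_force: 40.0
```

>>> {"op": "arm_command", "data": {"moves": [1,-0.028,0.143,0,0,1,-0.056,0.286,0,0,1,-0.084,0.429,0,0,1,-0.112,0.572,0,0,1,-0.14,0.715,0,0]}}

```text
t: 14.15
ee_pos: [502.9, -14.3, 315.2]
tool_rot: [[-0.253, 0.967, -0.004], [0.967, 0.253, 0.001], [0.002, -0.004, -1.0]]
ft_force: [1.2, 0.5, -1.4]
grip_width: 0.635
finger_force: 40.0
```

Run:
```python
from h import *
from workcell import camera
s,c=wrist("w9");print(s["ee_pos"],s["t"],s["ft_force"],s["finger_force"])
t=camera("top");np.savez("top9.npz",**t)
for n,d in(("w",c),("t",t)):
    C=cloud(d);R=np.hypot(C[...,0]-504,C[...,1]-44)
    k=(R<32)&(abs(C[...,2]-150)<5);q=C[k][:,:2].astype(np.float32)
    print(n,k.sum(),cv2.minEnclosingCircle(q),q.mean(0), C[k][:,2].mean()) if k.any() else 0
C=cloud(t)
k=(np.hypot(C[...,0]-504,C[...,1]+16)<80)&(C[...,2]>200)&(C[...,2]<265)&(cv2.inRange(hsv(t),(0,150,30),(8,255,255))>0)
print(k.sum(),C[k].mean(0) if k.any() else 0)
o=np.hstack([c["img"][:,:,::-1],np.zeros((420,0,3),np.uint8)]);cv2.imwrite("pics/w9.png",o)
```

```text
[502.89888782 -14.32167331 315.16954203] 14.15 [ 1.23390495  0.48029384 -1.36517205] 39.99816209077835
w 1275 ((505.0838928222656, 43.81266403198242), 23.911239624023438) [505.21646  44.26672] 149.43861804538366
t 41 ((494.7355651855469, 41.54942321777344), 20.006799697875977) [486.9691    37.933537] 149.8706014599417
0 0
```

View pics/w9.png

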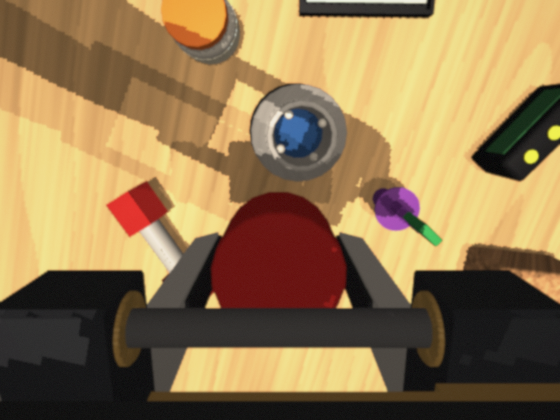

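The flask mouth is open and clear at (298,130), and the cup is held at (280,255). Next I'll move over the mouth.

>>> {"op": "arm_command", "data": {"moves": [1,0.002,0.1,0,0,1,0.002,0.2,0,0,1,0.002,0.2,-0.07,0,1,0.002,0.2,-0.143,0,1,0.002,0.2,-0.143,0]}}

```text
t: 14.88
ee_pos: [503.0, 43.8, 271.3]
tool_rot: [[-0.253, 0.967, -0.008], [0.967, 0.253, 0.001], [0.002, -0.007, -1.0]]
ft_force: [-0.2, 0.1, -1.4]
grip_width: 0.637
finger_force: 40.0
```

>>> {"op": "arm_command", "data": {"moves": [1,0,0,-0.02,0,1,0,0,-0.04,0,1,0,0,-0.06,0,1,0,0,-0.08,0,1,0,0,-0.08,0]}}

```text
t: 15.5
ee_pos: [504.6, 44.1, 250.4]
tool_rot: [[-0.253, 0.967, -0.001], [0.967, 0.253, 0.0], [0.0, -0.001, -1.0]]
ft_force: [-0.8, -0.7, -1.4]
grip_width: 0.633
finger_force: 40.0
```

>>> {"op": "arm_command", "data": {"moves": [1,0,0,-0.012,0,1,0,0,-0.024,0,1,0,0,-0.036,0,1,0,0,-0.046,0,1,0,0,-0.046,0]}}

```text
t: 16.12
ee_pos: [504.8, 44.0, 237.0]
tool_rot: [[-0.253, 0.967, -0.0], [0.967, 0.253, -0.0], [-0.0, -0.0, -1.0]]
ft_force: [0.4, -0.4, -0.9]
grip_width: 0.634
finger_force: 40.0
```

>>> {"op": "arm_command", "data": {"moves": [1,0,0,-0.003,0,1,0,0,-0.006,0,1,0,0,-0.006,0]}}

```text
t: 16.5
ee_pos: [504.8, 44.1, 235.2]
tool_rot: [[-0.253, 0.967, -0.0], [0.967, 0.253, 0.0], [0.0, -0.0, -1.0]]
ft_force: [0.2, -0.0, -0.9]
grip_width: 0.633
finger_force: 40.0
```

>>> {"op": "arm_command", "data": {"moves": [1,0,0,-0.004,0,1,0,0,-0.008,0,1,0,0,-0.008,0]}}

```text
t: 16.88
ee_pos: [504.9, 44.0, 235.0]
tool_rot: [[-0.254, 0.967, -0.0], [0.967, 0.254, -0.0], [-0.0, -0.0, -1.0]]
ft_force: [-4.7, 0.5, 10.0]
grip_width: 0.638
finger_force: 40.0
```

>>> {"op": "arm_command", "data": {"moves": [1,0,0,-0.004,0,1,0,0,-0.008,0,1,0,0,-0.008,0]}}

```text
t: 17.25
ee_pos: [505.0, 44.0, 234.9]
tool_rot: [[-0.254, 0.967, 0.0], [0.967, 0.254, -0.001], [-0.001, 0.0, -1.0]]
ft_force: [-10.1, 1.0, 22.3]
grip_width: 0.634
finger_force: 40.0
```

The hard stop at 235 mm matches the home height, and 22 N is well past the snap force. Now I'll pull the cup straight up.

>>> {"op": "arm_command", "data": {"moves": [1,0,0,0.012,0,1,0,0,0.03,0,1,0,0,0.06,0,1,0,0,0.1,0,1,0,0,0.15,0]}}

```text
t: 17.88
ee_pos: [505.2, 44.0, 276.8]
tool_rot: [[-0.253, 0.967, 0.001], [0.967, 0.253, -0.0], [-0.0, 0.001, -1.0]]
ft_force: [-0.3, -0.5, -0.7]
grip_width: 0.632
finger_force: 40.0
```

>>> {"op": "arm_command", "data": {"moves": [1,0,0,0.05,0,1,0,0,0.1,0,1,0,0,0.15,0,1,0,0,0.198,0,1,0,0,0.198,0]}}

```text
t: 18.5
ee_pos: [505.7, 44.0, 336.8]
tool_rot: [[-0.253, 0.967, 0.003], [0.967, 0.253, -0.0], [-0.001, 0.003, -1.0]]
ft_force: [0.8, 0.8, -0.5]
grip_width: 0.633
finger_force: 40.0
```

>>> {"op": "arm_command", "data": {"moves": [1,0,0,0,0,1,0,0,0,0,1,0,0,0,0]}}

```text
t: 18.88
ee_pos: [504.7, 44.0, 334.4]
tool_rot: [[-0.253, 0.967, -0.001], [0.967, 0.253, 0.0], [0.0, -0.001, -1.0]]
ft_force: [-0.6, -0.5, -1.4]
grip_width: 0.635
finger_force: 40.0
```

Run:
```python
from h import *
from workcell import camera
s,c=wrist("w10");print(s["ee_pos"],s["t"],s["ft_force"],s["finger_force"],s["grip_width"])
d=camera("side");np.savez("side10.npz",**d);t=camera("top")
for n,e in(("w",c),("s",d),("t",t)):
    C=cloud(e);k=(np.hypot(C[...,0]-505,C[...,1]-44)<13)&(C[...,2]>100)&(C[...,2]<200)
    print(n,k.sum(),np.percentile(C[k][:,2],[10,50,90,97]) if k.any() else 0)
a=cv2.resize(d["img"][110:260,190:330],None,fx=3.6,fy=3.6,interpolation=cv2.INTER_CUBIC)[:,:400]
b=cv2.resize(c["img"],(400,540))
cv2.imwrite("pics/m10.png",cv2.convertScaleAbs(np.hstack([a,b])[...,::-1],alpha=1.4))
```

```text
[504.67569626  44.03831034 334.35131449] 18.875 [-0.56024051 -0.45674969 -1.43360399] 39.99965211376548 0.6353705789161984
w 0 0
s 65 [154.90141021 168.94720404 170.88956959 171.89452297]
t 0 0
```

View pics/m10.png

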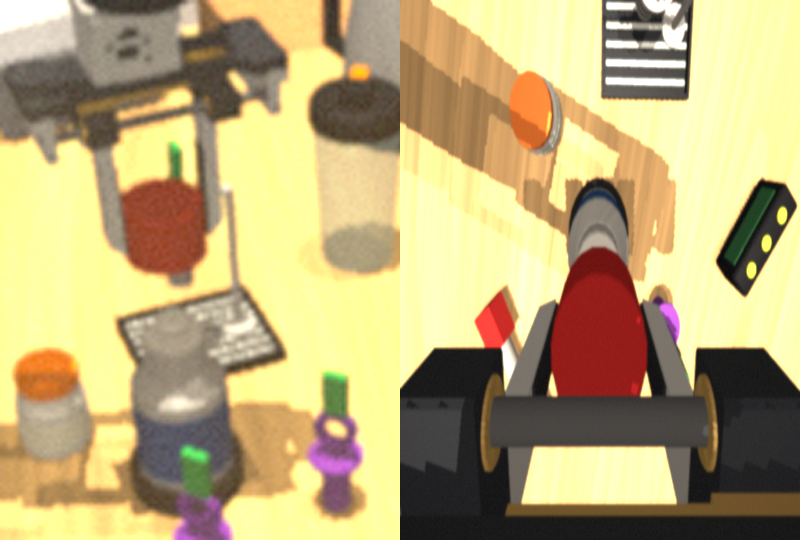

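The stopper is home, with its knob top at about 169-171 mm against the expected 169. The cup is held about 100 mm above where it sat, and the infuser is still hanging.

```bash
python3 -c "
from workcell import bot
print(bot.finish_job())"
```

```text
the job is handed in; nothing more can be done
None
```

The job is done and handed in at about 19 s: the infuser hangs on the peg, the stopper is pressed fully home in the flask, and the arm still holds the cup about 10 cm above where it sat on the flask.

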